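# Load the filament cassette and press it home

## Robot

A 6-joint arm with a two-finger parallel gripper is mounted at the origin on the work surface. World frame = base frame: x ahead of the robot, y to its left, z up, the work surface at z = 0. Lengths are in m, angles in rad, forces in N, time in s.
With the tool pointing down it reaches from about 0.35 to 0.85 m from the base axis. Payload 8.1 kg.
Tool frame: the origin (TCP) lies between the finger pads; the fingertips stand 11 mm ahead of it and the grasp point (between the pads) lies 8 mm behind it (robot.tips_ahead is the distance from the TCP to the fingertips, in m); z points along the fingers, y is the line along which they close (so a half turn about z gives the same grasp; the last joint's range is limited). The gripper opens to 93 mm and grips with 3 to 60 N. Pads are 15 mm wide; open, the fingers measure 128 mm over their backs; the gripper's body (75 mm by 188 mm) begins 65 mm behind the grasp point.
Start: joints at [1.215, 0.13, 1.488, -0, 1.523, -0.085], TCP at [0.16, 0.578, 0.23] pointing down, gripper open.
Joint ranges: [-2.96, 2.96], [-0.89, 2.26], [0.02, 2.5], [-1.34, 4.48], [0, 2.73], [-2.66, 2.66]. Speed limits (rad/s): [2.39, 2.39, 2.79, 3.14, 3.14, 3.14].

## Interface

Orientations are given as a rotation vector (axis times angle).
In Python, from plant import robot gives the robot as it stands. The module is installed in compiled form; this text tells all that it offers.
- The arm moves only by the tool move_arm, never from a script. Its argument "deltas" is one flat list of numbers, 7 for each row, row after row: the shift along the tool's x, y, z in m, then the turn, a rotation vector about the tool's x, y, z in rad, then the opening, from 0 (shut) to 1 (fully open). A call has 1 to 12 rows; each row is the pose to reach, as a shift and turn from the pose commanded when the call began, along the tool's axes at that moment; what a row does not reach only later rows make up. A row lasts 1/8 s, in which the tool goes at most 62.5 mm and 10.7 degrees, less where a joint would pass 70% of its speed; a pose out of reach is approached as far as the arm can. A call with a gripper value outside its range is refused whole. The fingers move at their own pace and stop on an object; "squeeze" is the grip in N (left out, the last holds). Time passes only in rows, so rows that repeat a pose let the fingers close. It gives the time, the measured TCP pose, the force, the opening and the grip force at its end, in the units of the state.
- robot.read_state(): the state, without advancing time (a new reading comes with each control period).
- robot.read_camera(name): name is "scene" or "top" or "wrist"; returns (picture, depth): 420x560x3 uint8, red, green, blue; 420x560 float32, m along the optical axis (not along the pixel's ray), 0 where there is no reading.
- robot.camera_model(name): a dict with "K" (3x3 intrinsics, pixels), "R" (3x3) and "t" (3): a world point X has camera coordinates R X + t; the wrist camera has in their place "tool_from_camera" (4x4, takes a point from camera to tool coordinates, whose origin is the TCP and whose axes are the flange's). Camera axes: x right, y down, z forward; pixel columns grow to the right and rows downward; lengths in m; the calibration is good to about 2 mm. A picture is of the moment at which its call begins: read the wrist's pose just before it. camera_model takes no time and is no camera call.
- robot.close_job(): hands the job in; it is judged then, once.
Trained networks look in the newest picture that a camera, given by its name, has taken for a name from the list of things; names that differ only in an ending like _2 or _b are one class to them, and where a whole thing is asked for, a point or a joint stands for the part that bears it (a point fixed in the world has none). Each returns a list of dicts, best first, with "confidence" (0 to 1); they miss things now and then, are a little off and sometimes report something else, mostly with a low value. They report only what shows in the picture. A call takes as long as a camera call.
- robot.recognise(camera, label): "uv" ([column, row] in pixels, amid what is visible of it).
The state is a dict: "t": time; "q": joint angles; "dq": joint speeds; "joint_torque": joint torques, N m; "tool_pos": TCP position; "orientation": TCP orientation; "force": force on the tool from outside, world axes, zero at the start; "wrist_torque": the same for the moment, N m; "opening": finger opening in m; "gripper_force": force on a finger pad.
Only numpy, scipy, OpenCV 4.12 (cv2) and the standard library are available. Lean on these libraries where they do the work, as an engineer would, in place of code of your own. Each camera call takes 0.05 s, during which the arm holds its last target. There are 200 camera calls.

## Task

Load the orange filament cassette into the white feeder's open bay: set it upright on the green lift tray, with its long side along the bay, and press it down by hand until you feel the tray come up against its stop, without ramming it. Then let go, with the cassette fully home, and leave the blue and grey cassettes where they stand.

Things in the scene. Friction and masses are not known exactly. Their poses are not given: they have to be found in the camera images.
- orange_cassette_mid (a point): Centre (half-way up) of the loose orange filament cassette, 0.24 to 0.36 kg, standing upright. A block 90 long (its x) x 50 wide (its y) x 70 high, with a grip fin on the middle of its top, 50 long (x) x 22 wide (y) x 32 high; 102 high in all, so the underside is 51 below this point and the fin's top 51 above. z is up. A black disc on each flat side. Either end may go first.
- blue_cassette_mid (a point): The same point of a blue cassette of the same shape and size: a bystander.
- grey_cassette_mid (a point): The same point of a grey cassette of the same shape and size: a bystander.
- bay_mouth (a point): Centre of the mouth of the feeder's open-topped white bay, level with its rim, 62 above the bench. x runs along the bay's long side, z is up. Inside 114 (x) x 74 (y), walls 6 thick. A fixed black control box 70 long and 55 high stands against the +x end. The feeder is fixed to the bench.
- tray_top (a point): Centre of the upper face of the green lift tray (110 x 70), the bay's moving floor. It moves with the tray. At the start it lies 10 to 28 below the rim.
- lift_tray (a joint): How far the lift tray has been pressed down (m), growing downwards. It moves stiffly, taking about 10 N in all (the cassette's weight alone does not move it), and stays where it is left. After 17 to 25 mm from where it starts it meets a hard stop; the height of the stop differs from feeder to feeder and has to be felt: the force rises sharply there.

How it is judged:
By the outcome, as a careful person would: the job done as asked, in the order asked, and still so for the second after the job is handed in, with the robot touching nothing.
It also fails if it takes over 40 s, if anything falls off the work surface, if the arm or the gripper's body presses on something with over 40 N, if the wrist force passes 120 N, or if a joint passes its speed limit or range.

## Working session

There is one attempt and no reset: what is moved stays moved. The work goes in short steps, Python scripts to look and compute and a tool call to move; the robot and the scene stay as the last step left them, time stands still between calls to the robot, and variables do not carry over. Pictures are saved under pics/ and viewed, at most 10 in all, crops included, and the job is handed in when it is done.

Besides the shell and the picture viewer there is one more tool, called after "Call:" by a JSON object that holds its "api" and its "payload". move_arm: Moves the arm, as the interface text tells. Its arguments: {"type":"object","properties":{"deltas":{"type":"array","items":{"type":"number"}},"squeeze":{"type":"number"}},"required":["deltas"]}

```bash
mkdir -p pics; cat > h.py <<'E'
import numpy as np, cv2
from plant import robot
from scipy.spatial.transform import Rotation as Ro
def world(name, st=None):
    st=robot.read_state(); im,d=robot.read_camera(name); m=robot.camera_model(name)
    K=np.array(m["K"]); v,u=np.mgrid[0:420,0:560]
    P=np.stack([(u-K[0,2])/K[0,0]*d,(v-K[1,2])/K[1,1]*d,d],-1)
    if "R" in m: W=(P-np.array(m["t"]))@np.array(m["R"])
    else:
        T=np.array(m["tool_from_camera"]); R=Ro.from_rotvec(st["orientation"]).as_matrix()
        W=(P@T[:3,:3].T+T[:3,3])@R.T+st["tool_pos"]
    W[d==0]=np.nan
    return im,W
def save(n,im): cv2.imwrite("pics/%s.png"%n,im[:,:,::-1])
E
python3 - <<'E'
from h import *
s=robot.read_state();print(s)
out=[]
for c in("scene","top"):
    im,W=world(c);out.append(im);np.save(c+"W",W);np.save(c+"I",im)
    for l in("orange_cassette_mid","blue_cassette_mid","grey_cassette_mid","bay_mouth","tray_top"):
        r=robot.recognise(c,l)
        for x in r[:2]:
            u,v=map(int,x["uv"]);print(c,l,x["confidence"],u,v,W[v,u].round(3))
save("a",out[0]);save("b",out[1])
E
```

```text
{'t': 0.0, 'q': array([ 1.21459619e+00,  1.31155962e-01,  1.48927730e+00,  4.46496388e-07,
        1.52300016e+00, -8.54126974e-02]), 'dq': array([-0.00082989,  0.00084076,  0.00168346,  0.00179906, -0.00134164,
        0.0003506 ]), 'joint_torque': array([-3.11866033e-04, -5.59822190e+01, -4.91763926e+01,  7.66627654e-02,
        3.49953223e-02, -1.27782032e-04]), 'tool_pos': array([0.16028697, 0.57762203, 0.22859163]), 'orientation': array([-4.23998931e-01, -3.11244047e+00,  2.82074339e-03]), 'force': array([-0.4028977 , -0.01768963, -0.06106628]), 'wrist_torque': array([ 6.50432067e-05, -1.49498384e-02, -3.25199567e-02]), 'gripper_force': 0.0, 'opening': 0.09289917493463265}
scene orange_cassette_mid 0.73 402 206 [0.505 0.265 0.059]
scene blue_cassette_mid 0.76 356 252 [0.63  0.144 0.066]
scene grey_cassette_mid 0.75 325 205 [0.502 0.085 0.065]
scene bay_mouth 0.83 198 241 [ 0.585 -0.204  0.053]
scene tray_top 0.86 202 210 [ 0.495 -0.205  0.048]
top orange_cassette_mid 0.86 140 233 [0.473 0.258 0.101]
top blue_cassette_mid 0.88 205 166 [0.602 0.145 0.1  ]
top grey_cassette_mid 0.94 239 237 [0.469 0.076 0.104]
top bay_mouth 0.75 237 239 [0.466 0.08  0.1  ]
top bay_mouth 0.61 384 191 [ 0.57  -0.209  0.056]
top tray_top 0.66 380 225 [ 0.502 -0.202  0.046]
```

View pics/a.png

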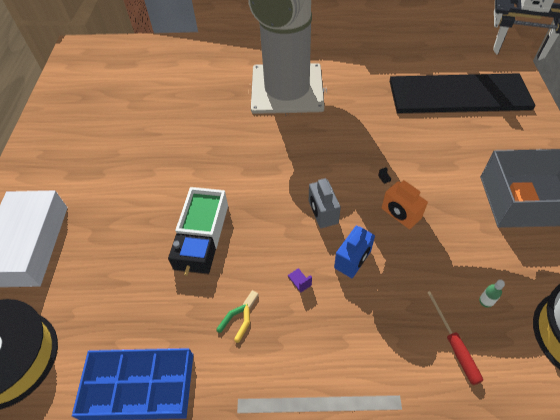

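View pics/b.png

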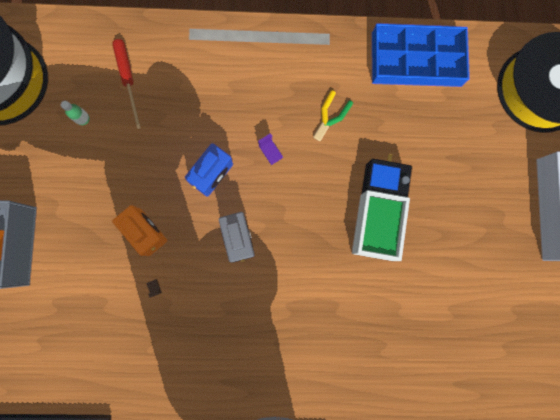

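The scene camera shows the orange cassette at about (404,205), blue at (355,251), grey at (324,203) and the bay at (203,210), with the black box at its far end. The top camera shows orange at (140,231) and the bay at (382,226). Next I fit the poses from the depth data.

```bash
cat > fit.py <<'E'
from h import *
def rect(P):
    (c,s,a)=cv2.minAreaRect((P[:,:2]*1000).astype(np.float32))
    b=cv2.boxPoints((c,s,a)); e=[b[1]-b[0],b[2]-b[1]]; e=max(e,key=np.linalg.norm)
    return np.round(c,1),np.round(sorted(s),1),round(np.degrees(np.arctan2(e[1],e[0]))%180,1)
def sel(im,W,mask,cen,r,z0,z1):
    m=mask&(np.hypot(W[...,0]-cen[0],W[...,1]-cen[1])<r)&(W[...,2]>z0)&(W[...,2]<z1)
    n,l,st,_=cv2.connectedComponentsWithStats(m.astype(np.uint8))
    if n>1: m=l==1+np.argmax(st[1:,4])
    return W[m]
def masks(im):
    h=cv2.cvtColor(im,cv2.COLOR_RGB2HSV).astype(int)
    return h[...,0],h[...,1],h[...,2]
def show(im,W,o=(.473,.258),b=(.5,-.203)):
    H,S,V=masks(im); al=np.ones_like(H,bool)
    for n,m,c,r,z0,z1 in(("fin",al,o,.07,.09,.115),("block",al,o,.08,.05,.115),("tray",(H>50)&(H<75)&(S>120),b,.09,.02,.065),("rim",(S<60)&(V>110),b,.11,.055,.072)):
        P=sel(im,W,m,c,r,z0,z1)
        if len(P)>30: print(n,len(P),*rect(P),"z",np.nanmedian(P[:,2]).round(4))
E
python3 - <<'E'
from fit import *
show(np.load("topI.npy"),np.load("topW.npy"))
s=robot.read_state(); print(Ro.from_rotvec(s["orientation"]).as_matrix().round(3)); print(robot.camera_model("wrist")["tool_from_camera"])
E
```

```text
fin 354 [480.9 275.4] [22.2 50.5] 42.0 z 0.1017
block 1336 [479.5 273.9] [52.2 94.4] 42.4 z 0.0706
tray 1745 [ 501.4 -206.4] [ 67.  107.3] 171.4 z 0.0491
rim 739 [ 501.7 -206.6] [ 87.2 128.7] 171.3 z 0.0617
[[-0.964  0.268  0.   ]
 [ 0.268  0.964 -0.   ]
 [-0.    -0.    -1.   ]]
[[-2.73241540e-05 -9.57160978e-01 -2.89556319e-01  8.12069941e-02]
 [ 9.99999981e-01 -8.14215923e-05  1.74782638e-04 -2.82679841e-04]
 [-1.90871257e-04 -2.89556309e-01  9.57160962e-01 -1.54352676e-01]
 [ 0.00000000e+00  0.00000000e+00  0.00000000e+00  1.00000000e+00]]
```

Call:
{"api": "move_arm", "payload": {"deltas": [-0.05,-0.026,0,0,0,-0.12,0.6,-0.1,-0.053,0,0,0,-0.27,0.6,-0.15,-0.08,0,0,0,-0.42,0.6,-0.2,-0.106,0,0,0,-0.56,0.6,-0.25,-0.132,0.01,0,0,-0.7,0.6,-0.3,-0.159,0.02,0,0,-0.83,0.6,-0.35,-0.185,0.03,0,0,-0.95,0.6,-0.38,-0.201,0.04,0,0,-1.007,0.6,-0.39,-0.2065,0.05,0,0,-1.007,0.6,-0.39,-0.2065,0.05,0,0,-1.007,0.6,-0.39,-0.2065,0.05,0,0,-1.007,0.6], "squeeze": 40}}

```text
t: 1.98
tool_pos: [0.4804, 0.2759, 0.18]
orientation: [-1.131, 2.931, 0.001]
force: [0.1, -0.3, -0.0]
opening: 0.0558
gripper_force: 0.0
```

```bash
python3 - <<'E'
from fit import *
s=robot.read_state(); R=Ro.from_rotvec(s["orientation"]).as_matrix()
print(s["t"],s["tool_pos"],R.round(3),np.degrees(np.arctan2(R[1,0],R[0,0])),s["q"].round(2),s["force"])
im,W=world("wrist"); show(im,W,(.4805,.2745)); save("c",im)
E
```

```text
1.975 [0.48035016 0.27590491 0.17996187] [[-0.741 -0.672 -0.   ]
 [-0.672  0.741  0.   ]
 [-0.     0.    -1.   ]] -137.7889680285862 [ 0.43  0.03  1.68  0.    1.43 -1.88] [ 0.14724997 -0.25357601 -0.03840863]
fin 1978 [481.9 275.6] [21.9 49.8] 42.6 z 0.1011
block 6487 [480.3 274.2] [51.9 93.1] 43.1 z 0.0696
```

View pics/c.png

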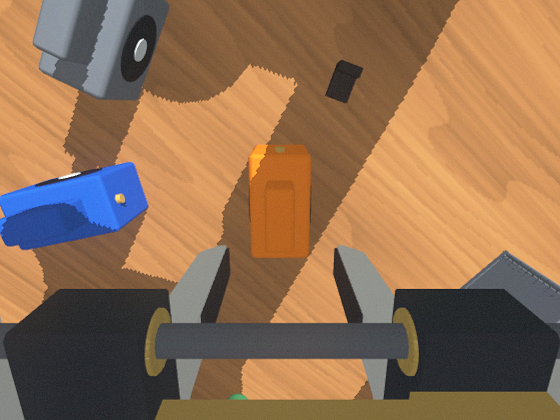

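The wrist view shows the orange cassette centred between the fingers at (280,205), aligned to within about 1 mm. I descend 95 mm and grip.

Call:
{"api": "move_arm", "payload": {"deltas": [0,0,0.04,0,0,0,0.6,0,0,0.075,0,0,0,0.6,0,0,0.09,0,0,0,0.6,0,0,0.095,0,0,0,0.6,0,0,0.095,0,0,0,0.6,0,0,0.095,0,0,0,0.0,0,0,0.095,0,0,0,0.0,0,0,0.095,0,0,0,0.0,0,0,0.095,0,0,0,0.0,0,0,0.095,0,0,0,0.0], "squeeze": 40}}

```text
t: 3.28
tool_pos: [0.4811, 0.2748, 0.0848]
orientation: [-1.13, 2.931, -0.0]
force: [-0.6, -0.6, 1.4]
opening: 0.0216
gripper_force: 40.0
```

Call:
{"api": "move_arm", "payload": {"deltas": [0,0,-0.03,0,0,0,0,0,0,-0.08,0,0,0,0,0,0,-0.13,0,0,0,0,0.015,-0.0185,-0.15,0,0,0.04,0,0.046,-0.0555,-0.15,0,0,0.13,0,0.077,-0.0925,-0.15,0,0,0.22,0,0.108,-0.1295,-0.15,0,0,0.31,0,0.139,-0.1665,-0.15,0,0,0.4,0,0.17,-0.204,-0.15,0,0,0.49,0,0.201,-0.241,-0.15,0,0,0.58,0,0.232,-0.278,-0.15,0,0,0.67,0,0.255,-0.306,-0.15,0,0,0.74,0]}}

```text
t: 4.78
tool_pos: [0.497, -0.125, 0.2341]
orientation: [-0.012, -3.141, -0.0]
force: [-0.3, -0.1, -2.1]
opening: 0.022
gripper_force: 40.0
```

```bash
cat > st.py <<'E'
from fit import *
import sys
s=robot.read_state(); R=Ro.from_rotvec(s["orientation"]).as_matrix()
print(s["t"],s["tool_pos"].round(4),"yaw",np.degrees(np.arctan2(R[1,0],R[0,0])),s["force"].round(2),s["opening"])
d=np.array([.5015,-.2065,s["tool_pos"][2]])-s["tool_pos"]
print("to bay in tool axes",(R.T@d).round(4))
E
python3 st.py
```

```text
4.775 [ 0.497  -0.125   0.2341] yaw 179.57309792993706 [-0.33 -0.09 -2.08] 0.022043704267876177
to bay in tool axes [-0.0051 -0.0815 -0.    ]
```

Call:
{"api": "move_arm", "payload": {"deltas": [-0.002,-0.03,0,0,0,0.06,0,-0.004,-0.058,0,0,0,0.11,0,-0.005,-0.078,0,0,0,0.144,0,-0.005,-0.082,0,0,0,0.144,0,-0.005,-0.082,0,0,0,0.144,0,-0.005,-0.082,0,0,0,0.144,0]}}

```text
t: 5.52
tool_pos: [0.5023, -0.2042, 0.2347]
orientation: [0.23, 3.133, 0.001]
force: [-0.1, -0.0, -2.2]
opening: 0.0218
gripper_force: 40.0
```

```bash
python3 st.py; python3 - <<'E'
from fit import *
im,W=world("wrist"); show(im,W,(.5015,-.2065));save("d",im)
s=robot.read_state();R=Ro.from_rotvec(s["orientation"]).as_matrix()
L=(W-s["tool_pos"])@R  # in tool axes
H,S,V=masks(im); m=(H>3)&(H<14)&(S>150)&(np.abs(L[...,1])<.04)&(L[...,2]>-.03)&(L[...,2]<.1)
P=L[m]*1000
for lo,hi in((-30,3),(8,20)):
    q=P[(P[:,2]>lo)&(P[:,2]<hi)]
    if len(q)>20: print(len(q),np.percentile(q,[1,50,99],axis=0).round(1))
print(robot.recognise("wrist","orange_cassette_mid"))
E
```

```text
5.525 [ 0.5023 -0.2042  0.2347] yaw 171.61078228227163 [-0.12 -0.02 -2.21] 0.021816151530729147
to bay in tool axes [ 0.0005 -0.0024 -0.    ]
block 1264 [ 466.1 -200.4] [53.1 86.3] 81.7 z 0.0613
tray 1046 [ 466.9 -199.1] [18.2 65.9] 81.9 z 0.0484
rim 1209 [ 465.5 -200.3] [51.9 86.3] 81.7 z 0.0613
1764 [[-17.9 -11.  -17.7]
 [ -5.1   0.7 -16.1]
 [ 23.6  10.7   1.2]]
647 [[-40.1 -24.9   8.8]
 [ 18.5  21.7  16.3]
 [ 42.3  24.8  19.7]]
[{'uv': [281.2, 223.4], 'confidence': 0.68}]
```

View pics/d.png

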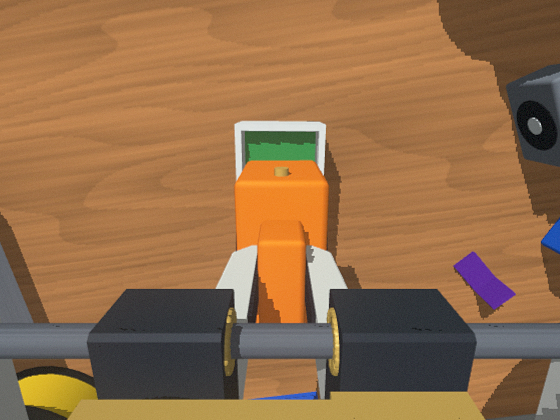

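The cassette hangs upright over the bay, with the tray edge showing at (281,148), 2.4 mm off sideways. I correct that and descend to just above the tray.

Call:
{"api": "move_arm", "payload": {"deltas": [0,-0.0024,0.02,0,0,0.004,0,0,-0.0024,0.05,0,0,0.004,0,0,-0.0024,0.075,0,0,0.004,0,0,-0.0024,0.09,0,0,0.004,0,0,-0.0024,0.09,0,0,0.004,0,0,-0.0024,0.094,0,0,0.004,0,0,-0.0024,0.098,0,0,0.004,0,0,-0.0024,0.101,0,0,0.004,0,0,-0.0024,0.103,0,0,0.004,0]}}

```text
t: 6.75
tool_pos: [0.5023, -0.2078, 0.1327]
orientation: [0.238, 3.131, -0.001]
force: [-2.1, 1.1, 6.7]
opening: 0.0217
gripper_force: 40.0
```

```bash
python3 st.py
```

```text
6.75 [ 0.5023 -0.2078  0.1327] yaw 171.30311276866644 [-2.09  1.11  6.66] 0.02174347891508726
to bay in tool axes [ 0.001   0.0011 -0.    ]
```

Call:
{"api": "move_arm", "payload": {"deltas": [0,0,0.002,0,0,0,0,0,0,0.004,0,0,0,0,0,0,0.006,0,0,0,0,0,0,0.008,0,0,0,0,0,0,0.01,0,0,0,0,0,0,0.012,0,0,0,0]}}

```text
t: 7.5
tool_pos: [0.5024, -0.2078, 0.1211]
orientation: [0.238, 3.131, -0.001]
force: [-2.7, 1.7, 7.2]
opening: 0.0218
gripper_force: 40.0
```

Call:
{"api": "move_arm", "payload": {"deltas": [0,0,0.001,0,0,0,0,0,0,0.002,0,0,0,0,0,0,0.003,0,0,0,0,0,0,0.003,0,0,0,0]}}

```text
t: 8.0
tool_pos: [0.5023, -0.2078, 0.1179]
orientation: [0.238, 3.131, -0.001]
force: [-2.6, 0.8, 5.0]
opening: 0.0215
gripper_force: 40.0
```

Call:
{"api": "move_arm", "payload": {"deltas": [0,0,0.001,0,0,0,0,0,0,0.001,0,0,0,0]}}

```text
t: 8.25
tool_pos: [0.5023, -0.2078, 0.1169]
orientation: [0.238, 3.131, -0.001]
force: [-2.5, 1.2, 5.6]
opening: 0.0217
gripper_force: 40.0
```

Call:
{"api": "move_arm", "payload": {"deltas": [0,0,0.001,0,0,0,0,0,0,0.001,0,0,0,0]}}

```text
t: 8.5
tool_pos: [0.5023, -0.2078, 0.1159]
orientation: [0.238, 3.131, -0.001]
force: [-3.2, 0.8, 5.5]
opening: 0.0219
gripper_force: 40.0
```

Call:
{"api": "move_arm", "payload": {"deltas": [0,0,0.001,0,0,0,0,0,0,0.001,0,0,0,0]}}

```text
t: 8.75
tool_pos: [0.5023, -0.2078, 0.115]
orientation: [0.238, 3.131, -0.001]
force: [-2.8, 1.4, 4.5]
opening: 0.0219
gripper_force: 40.0
```

Call:
{"api": "move_arm", "payload": {"deltas": [0,0,0.001,0,0,0,0,0,0,0.001,0,0,0,0]}}

```text
t: 9.0
tool_pos: [0.5023, -0.2078, 0.1139]
orientation: [0.238, 3.131, -0.001]
force: [-2.4, 1.3, 5.7]
opening: 0.0216
gripper_force: 40.0
```

Call:
{"api": "move_arm", "payload": {"deltas": [0,0,0.001,0,0,0,0,0,0,0.001,0,0,0,0]}}

```text
t: 9.25
tool_pos: [0.5023, -0.2078, 0.1129]
orientation: [0.238, 3.131, -0.001]
force: [-2.8, 1.1, 5.5]
opening: 0.0216
gripper_force: 40.0
```

Call:
{"api": "move_arm", "payload": {"deltas": [0,0,0.001,0,0,0,0,0,0,0.001,0,0,0,0]}}

```text
t: 9.5
tool_pos: [0.5023, -0.2078, 0.1119]
orientation: [0.238, 3.131, -0.001]
force: [-2.3, 1.0, 5.6]
opening: 0.0215
gripper_force: 40.0
```

Call:
{"api": "move_arm", "payload": {"deltas": [0,0,0.001,0,0,0,0,0,0,0.001,0,0,0,0]}}

```text
t: 9.75
tool_pos: [0.5024, -0.2078, 0.1109]
orientation: [0.238, 3.131, -0.001]
force: [-2.9, 0.3, 5.1]
opening: 0.0216
gripper_force: 40.0
```

Call:
{"api": "move_arm", "payload": {"deltas": [0,0,0.001,0,0,0,0,0,0,0.001,0,0,0,0]}}

```text
t: 10.0
tool_pos: [0.5024, -0.2078, 0.1106]
orientation: [0.238, 3.131, -0.001]
force: [-5.1, 2.1, 10.6]
opening: 0.022
gripper_force: 40.0
```

Call:
{"api": "move_arm", "payload": {"deltas": [0,0,0.001,0,0,0,0,0,0,0.001,0,0,0,0]}}

```text
t: 10.25
tool_pos: [0.5025, -0.2079, 0.1105]
orientation: [0.238, 3.131, -0.001]
force: [-8.2, 4.7, 18.0]
opening: 0.0218
gripper_force: 40.0
```

Call:
{"api": "move_arm", "payload": {"deltas": [0,0,0.001,0,0,0,0,0,0,0.001,0,0,0,0]}}

```text
t: 10.5
tool_pos: [0.5026, -0.2079, 0.1105]
orientation: [0.238, 3.131, -0.001]
force: [-11.1, 5.2, 25.3]
opening: 0.0218
gripper_force: 40.0
```

The force climbs 7 N per mm while the tool stays put, after 23 mm of travel, so this is the stop. I unload, open and rise.

Call:
{"api": "move_arm", "payload": {"deltas": [0,0,-0.0015,0,0,0,0,0,0,-0.0025,0,0,0,0,0,0,-0.0025,0,0,0,0.3,0,0,-0.0025,0,0,0,0.6,0,0,-0.0025,0,0,0,0.6,0,0,-0.0025,0,0,0,0.6,0,0,-0.01,0,0,0,0.6,0,0,-0.03,0,0,0,0.6,0,0,-0.07,0,0,0,0.6,0,0,-0.11,0,0,0,0.6,0,0,-0.13,0,0,0,0.6,0,0,-0.13,0,0,0,0.6]}}

```text
t: 12.0
tool_pos: [0.5028, -0.208, 0.2382]
orientation: [0.238, 3.13, -0.002]
force: [-0.5, -0.7, -0.9]
opening: 0.0558
gripper_force: 0.0
```

```bash
python3 st.py; python3 - <<'E'
from fit import *
im,W=world("wrist"); show(im,W,(.5015,-.2065)); save("e",im)
P=sel(im,W,np.ones(im.shape[:2],bool),(.5015,-.2065),.06,.112,.14); print("fin",len(P),rect(P),np.median(P[:,2]))
P=sel(im,W,np.ones(im.shape[:2],bool),(.5015,-.2065),.06,.08,.112); print("block",len(P),rect(P),np.median(P[:,2]))
E
```

```text
12.0 [ 0.5028 -0.208   0.2382] yaw 171.3057524313234 [-0.52 -0.66 -0.9 ] 0.05576048839488129
to bay in tool axes [ 0.0015  0.0013 -0.    ]
fin 3504 [ 503.  -207.9] [50.  88.8] 171.4 z 0.095
block 7095 [ 510.3 -207.1] [ 86.2 142.4] 171.3 z 0.0884
rim 2411 [ 503.7 -206.1] [ 86.2 129. ] 171.3 z 0.0613
fin 1598 (array([ 503.3, -207.7]), array([21.7, 49.5]), np.float32(171.0)) 0.12689561738542315
block 3662 (array([ 501.1, -207.9]), array([51.6, 92.3]), np.float32(172.9)) 0.09489689112430726
```

View pics/e.png

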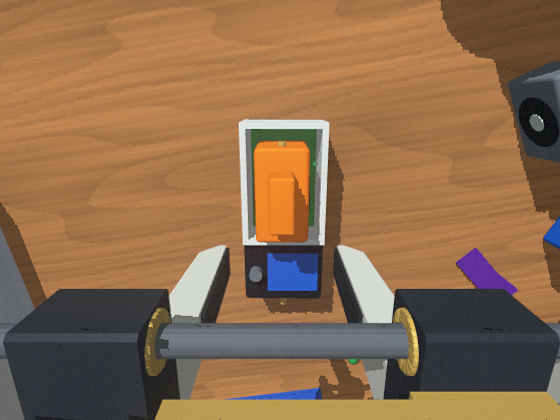

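The cassette (282,192) stands upright and aligned in the bay. Its fin top is at 0.127, so its underside is at 0.025, level with the pressed tray. The gripper is clear, so I hand in.

```bash
python3 -c "
from plant import robot
print(robot.close_job())"
```

```text
the job is handed in; nothing more can be done
None
```

The orange cassette is upright in the bay, pressed about 23 mm down to the felt stop and released, with the blue and grey cassettes untouched; the job was handed in at about 12 s and no verdict came back.

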